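Slide the connector carrier into its notches and bolt it

TASK

With your fingertips, push the green connector board gently along its rails until you feel it drop into the locating notches and sit level, then push the red knob of the locking bolt all the way in, over the edge of the board. Do not lift or ram the board, do not touch its brass connectors, leave the loose things around the fixture where they are, and finish clear of everything.

Things in the scene. Friction and masses are not known exactly. Their poses are not given: they have to be found in the camera images.
- fixture: In mm: Fixed aluminium fixture, base 300 (x) x 170 (y) x 34 high; origin on the table under its centre. The board slides to +x; the bolt is on the +y side; z up. Steel rail strips on it have their tops at z=40, between side guides (inner faces y=+-67, tops z=52); both ends are open. No end stop but the notch walls.
- seat (a point): In mm: Where the board's origin lies when seated: fixture (70, 0, 34), axes as the fixture. Four notches in the rail strips, 20 long, 6 deep, yellow floors: in the outer strips (y=+-53) at fixture x=115 for the leading feet, in the inner strips (y=+-34) at x=25 for the trailing feet. The feet have 3 of play each way.
- board: In mm: Loose green board, 0.3 to 0.6 kg, 120 (x) x 130 (y) x 12 thick, on four feet 14 long, 8 high. Origin at its centre, level with the feet's soles (underside +8, top +20). Axes parallel to the fixture's. Starts on the rail tops (fixture z=40, x -85 to -15), slides with a few N of friction, pushed at its flat trailing edge (board x=-60); at the seat it drops 6, level.
- jacks: In mm: Six brass connectors in two rows standing 18 high on the board's top (not to be touched), within board x -32 to 48 and y -46 to 6. Origin on the board's top at its centre.
- bolt (a joint): Bolt travel, m: near 0 = withdrawn (start), 0.040 = fully in (hard stop). Slides towards fixture -y at x=70, 2 N of friction, no spring, stays where left. In mm: its steel bar (16 wide) runs at fixture z=56.5 to 64.5, 2.5 above a seated board, blocked by one that has not dropped. Fully in, its tip reaches 30 over the board.
- bolt_knob (a point): In mm: Centre of the top of the bolt's red upright round knob, 18 in diameter, 29 high (fixture z=64.5 to 93.5). Withdrawn it lies at fixture x=70, y=120; fully in at y=80. Push it from its outer (+y) side.
- bolt_bracket (a point): In mm: Top of the fixed bracket under the bolt, at fixture (70, 105, 50). The bracket spans fixture x 45 to 95, y 85 to 140; two cheeks on it, either side of the bar, reach up to z=67 over y 85 to 125.
- screwdriver: In mm: Loose red-handled screwdriver, 200 long, 26 thick, lying on the table by the fixture's -y side (bystander). Origin under its middle.
- adaptor_a: In mm: Loose steel adaptor, 22 in diameter, 40 high, standing on the table (bystander). Origin under its centre.
- adaptor_b: In mm: Loose brass adaptor, 22 in diameter, 40 high, standing on the table (bystander). Origin under its centre.
- tape_roll: In mm: Loose blue tape roll, 90 across, 19 high, lying flat (bystander). Origin under its centre.
- jar: In mm: Loose jar, 54 in diameter, 70 high, standing (bystander). Origin under its centre.
- heat_gun: In mm: Loose blue heat gun standing nozzle up, 225 high, on a 90 square foot (bystander). Origin under its centre.
Mind the look-alikes: they are no part of the job. There is more than one size of the board; the job needs the largest.

How it is judged:
On the way, in this order (a step that is already met when the one before it is completed fails the run):
1. the board has dropped level into the notches while the bolt is still withdrawn (z of board in the frame of fixture below 0.0365 m and x of board in the frame of fixture between 0.065 and 0.075 m and angle between board's own z axis and vertical below 0.04 rad and value of joint bolt below 0.015 m), for 0.2 s.
2. the bolt is pushed home over the board (z of board in the frame of fixture below 0.0365 m and x of board in the frame of fixture between 0.065 and 0.075 m and angle between board's own z axis and vertical below 0.04 rad and value of joint bolt above 0.034 m), for 0.2 s.
At the end, for the whole second after the job is handed in: The board lies at rest in the notches (origin lower than 36.5 mm above the fixture's underside, within 5 mm of x=70, tilted less than 0.04 rad) and the bolt is in by more than 34 of its 40 mm (all of step 2 and linear speed of board below 0.02 m/s); the robot touches nothing.
It fails at once if the board is lifted (more than 10 mm above the rails) (z of board in the frame of fixture above 0.05 m).
It fails at once if the board is rammed or forced (pushed with more than 40 N) (contact force between the fingers and board above 40 N).
It fails at once if the brass connectors are touched (contact force between any of the arm, the fingers and jacks above 0.5 N).
It fails at once if a loose thing beside the fixture (screwdriver, adaptor, tape roll, jar, heat gun) is moved by more than 30 mm (distance of any of screwdriver, adaptor_a, adaptor_b, tape_roll, jar, heat_gun from where it was at the start of the episode above 0.03 m).
It also fails if it takes over 48 s, if anything falls off the work surface, if the arm or the gripper's body presses on something with over 40 N, if the wrist force passes 120 N, or if a joint passes its speed limit or range.

ROBOT

A 6-joint arm with a two-finger parallel gripper is mounted at the origin on the work surface. World frame = base frame: x ahead of the robot, y to its left, z up, the work surface at z = 0. Lengths are in m, angles in rad, forces in N, time in s.
With the tool pointing down it reaches from about 0.3 to 0.875 m from the base axis. Payload 6.4 kg.
Tool frame: the origin (TCP) lies at the very end of the fingers, on their centre line; the grasp point (between the pads) lies 19 mm behind it (ctrl.grip_point_offset is the z of the grasp point in the tool frame, in m); z points along the fingers, y is the direction in which the jaws open and shut (so a half turn about z gives the same grasp; the last joint's range is limited). The gripper opens to 85 mm and grips with 20 to 120 N. Pads are 22 mm wide; open, the fingers measure 114 mm over their backs; the gripper's body (76 mm by 85 mm) begins 54 mm behind the grasp point. The pads swing forward as they close: fully open they stand 13 mm farther back than shut.
Start: joints at [-1.386, 0.181, 1.607, -0, 1.354, -0.206], TCP at [0.219, -0.532, 0.231] pointing down, gripper open.
Joint ranges: [-2.99, 2.99], [-0.89, 2.07], [0.3, 2.58], [-1.14, 4.28], [0, 2.63], [-3.12, 3.12]. Speed limits (rad/s): [2.57, 2.57, 3.01, 3.14, 3.14, 3.14].

INTERFACE

Orientations are given as a unit quaternion [w, x, y, z].
In Python, from bench import status, cams, ctrl gives the robot as it stands.
- The arm moves only by the shell command python3 -m handwheel 'ROWS'. ROWS is JSON, a list of rows, each an object with "grip": the finger opening in cm, from 0 to 8.54; "linear": the shift along the tool's x, y, z in cm, a list of three; "rotation": the turn, a rotation vector about the tool's x, y, z in degrees, a list of three. A call has 1 to 12 rows; each row is the pose to reach, as a shift and turn from the pose commanded when the call began, along the tool's axes at that moment; what a row does not reach only later rows make up. A row lasts 1/12 s, in which the tool goes at most 41.7 mm and 7.16 degrees, less where a joint would pass 70% of its speed; a pose out of reach is approached as far as the arm can. A call with a gripper value outside its range is refused whole. The fingers move at their own pace and stop on an object; the grip force is fixed at half the most. Time passes only in rows, so rows that repeat a pose let the fingers close. It gives the time, the measured TCP pose, the force and the opening at its end, in the units of the state.
- status.get_obs(): the state, without advancing time (a new reading comes with each control period).
- cams.camera(name): name is "side" or "top" or "wrist"; returns the picture (480x640x3 uint8, red, green, blue); there is no depth.
- cams.camera_info(name): a dict with "fovy" (degrees; the focal length in pixels is half the picture's height over the tangent of half this angle, whatever the lens; pixels are square), "cx", "cy" (the principal point, pixels), "world_from_camera" (4x4, takes a point from camera to world coordinates); the wrist camera has in their place "mount" (4x4, takes a point from camera to tool coordinates, whose origin is the TCP and whose axes are the flange's). Camera axes: x right, y down, z forward; pixel columns grow to the right and rows downward; lengths in m; the calibration is good to about 2 mm. A picture is of the moment at which its call begins: read the wrist's pose just before it. camera_info takes no time and is no camera call.
- ctrl.hand_in(): hands the job in, once; it reports no verdict.
The state is a dict: "time_s": time; "q": joint angles; "dq": joint speeds; "joint_efforts": joint torques, N m; "eef_pos": TCP position; "eef_rot": TCP orientation; "wrist_force": force on the tool from outside, world axes, zero at the start; "torque": the same for the moment, N m; "opening": opening from 0.0 (shut) to 1.0 (fully open).
Only numpy, scipy, OpenCV 4.12 (cv2) and the standard library are available. Lean on these libraries where they do the work, as an engineer would, in place of code of your own. Each camera call takes 0.05 s, during which the arm holds its last target.

## Working session

There is one attempt and no reset: what is moved stays moved. The work goes in short steps, Python scripts to look and compute and a shell command to move; the robot and the scene stay as the last step left them, time stands still between calls to the robot, and variables do not carry over. Pictures are saved under pics/ and viewed, and the job is handed in when it is done.

```bash
ls; mkdir -p pics
python3 - <<'E'
from bench import status,cams,ctrl
import cv2,numpy as np
o=status.get_obs();print(o)
for n in["side","top","wrist"]:
    im=cams.camera(n);cv2.imwrite(f"pics/{n}0.png",im[:,:,::-1]);i=cams.camera_info(n);print(n,i)
E
```

```text
pics
{'time_s': 0.0, 'q': array([-1.38632232e+00,  1.81568695e-01,  1.60802207e+00,  1.85265991e-05,
        1.35380156e+00, -2.06296281e-01]), 'dq': array([-7.82979461e-05,  5.61821724e-04,  1.53948490e-04, -2.27132796e-04,
        1.38611881e-03, -2.07159256e-04]), 'joint_efforts': array([-6.54406995e-04, -4.44873941e+01, -3.51337123e+01, -4.27032428e-04,
        8.91941978e-03,  5.74798278e-06]), 'eef_pos': array([ 0.21893637, -0.53108078,  0.23036181]), 'eef_rot': array([-8.99683296e-04,  9.80972960e-01,  1.94142323e-01,  1.88617618e-05]), 'wrist_force': array([-0.44730329,  1.88127563, -0.27327177]), 'torque': array([-0.07250341, -0.07120054,  0.01467349]), 'opening': 0.999024618300471}
side {'fovy': 42.04679514090107, 'cx': 309.99290247952786, 'cy': 235.59504270378307, 'world_from_camera': array([[-0.89149986, -0.25126542,  0.37695317, -0.05239912],
       [-0.45249468,  0.53398774, -0.71421681,  1.15443713],
       [-0.02183039, -0.80729349, -0.58974626,  1.01294682],
       [ 0.        ,  0.        ,  0.        ,  1.        ]])}
top {'fovy': 46.2461541332793, 'cx': 320.3367049435063, 'cy': 234.95441941531104, 'world_from_camera': array([[-3.01434929e-04, -9.73979794e-01,  2.26634661e-01,
         2.81052769e-01],
       [-9.99998936e-01,  6.17119334e-04,  1.32207118e-03,
         2.57220244e-02],
       [-1.42753125e-03, -2.26634021e-01, -9.73978944e-01,
         1.28330061e+00],
       [ 0.00000000e+00,  0.00000000e+00,  0.00000000e+00,
         1.00000000e+00]])}
wrist {'fovy': 71.94917032644604, 'cx': 318.2685967301475, 'cy': 238.84300567155262, 'mount': array([[-2.57298503e-04, -9.47277134e-01, -3.20415301e-01,
         8.28123123e-02],
       [ 9.99998906e-01,  2.22986156e-04, -1.46225198e-03,
        -6.21513663e-04],
       [ 1.45660604e-03, -3.20415327e-01,  9.47276040e-01,
        -1.41550258e-01],
       [ 0.00000000e+00,  0.00000000e+00,  0.00000000e+00,
         1.00000000e+00]])}
```

View pics/side0.png

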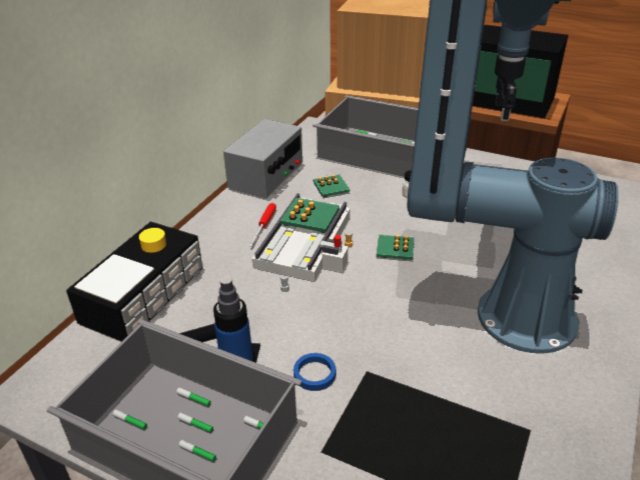

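View pics/top0.png

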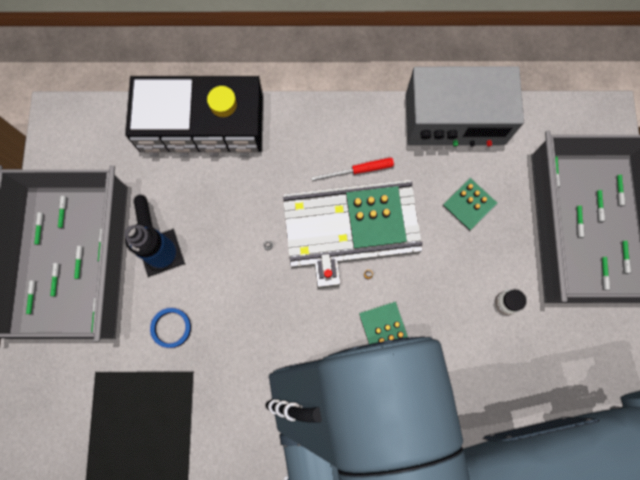

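View pics/wrist0.png

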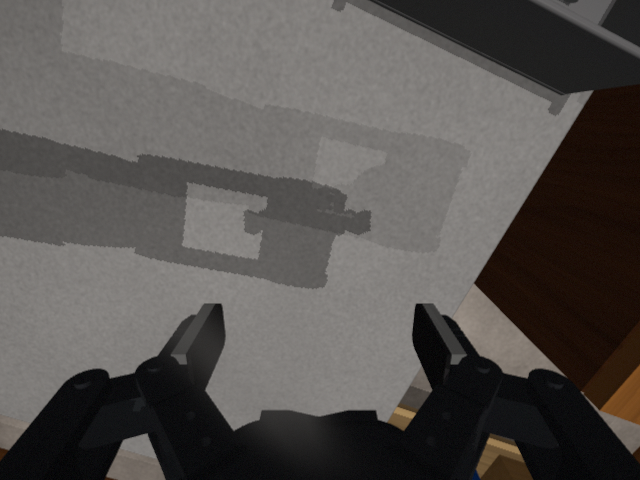

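```bash
cat > h.py <<'E'
from bench import status,cams,ctrl
import cv2,numpy as np
def ray(n,uv,z,obs=None):
    i=cams.camera_info(n);f=240/np.tan(np.radians(i['fovy']/2))
    uv=np.atleast_2d(np.asarray(uv,float))
    d=np.c_[(uv[:,0]-i['cx'])/f,(uv[:,1]-i['cy'])/f,np.ones(len(uv))]
    if 'mount' in i:
        from scipy.spatial.transform import Rotation as R
        T=np.eye(4);q=obs['eef_rot'];T[:3,:3]=R.from_quat([q[1],q[2],q[3],q[0]]).as_matrix();T[:3,3]=obs['eef_pos']
        W=T@i['mount']
    else: W=i['world_from_camera']
    d=d@W[:3,:3].T;o=W[:3,3]
    return o+d*((z-o[2])/d[:,2])[:,None]
def blobs(im,lo,hi,mn=15):
    hsv=cv2.cvtColor(im,cv2.COLOR_RGB2HSV);m=cv2.inRange(hsv,lo,hi)
    n,l,s,c=cv2.connectedComponentsWithStats(m)
    return [(c[k],s[k]) for k in range(1,n) if s[k][4]>=mn],m,l
E
python3 - <<'E'
from h import *
im=cv2.cvtColor(cv2.imread('pics/top0.png'),cv2.COLOR_BGR2RGB)
big=cv2.resize(im[150:310,240:440],None,fx=4,fy=4,interpolation=cv2.INTER_CUBIC);cv2.imwrite('pics/topc.png',big[:600,:,::-1])
for nm,lo,hi in[("yel",(22,100,120),(35,255,255)),("green",(65,80,40),(90,255,200)),("red",(0,180,100),(6,255,255))]:
    b,m,l=blobs(im,lo,hi)
    for c,s in b:
        if 240<c[0]<520 and 140<c[1]<360: print(nm,c.round(2),s)
E
```

```text
yel [384.5 197.4] [381 195   7   6  20]
yel [370.94 198.38] [368 197   7   4  16]
yel [358.09 200.65] [355 198   6   6  23]
yel [298.65 205.5 ] [295 203   8   6  46]
yel [338.55 208.81] [335 205   8   8  53]
yel [372.91 212.7 ] [370 211   7   5  23]
yel [359.92 214.42] [357 212   6   6  24]
yel [342.5 237.5] [339 234   8   8  50]
yel [304.13 250.11] [300 247   9   7  55]
yel [396.58 323.89] [395 322   4   5  19]
yel [387.09 327.09] [385 325   5   5  22]
yel [378. 330.] [376 328   5   5  21]
green [455.1  142.23] [453 139   6   7  30]
green [468.69 205.52] [ 444  179   52   50 1094]
green [376.3  218.59] [ 347  187   59   61 2463]
green [381.53 322.2 ] [ 360  303   47   42 1048]
red [488.86 142.81] [487 141   5   5  21]
red [373.09 165.5 ] [353 158  40  16 329]
red [327.86 273.3 ] [325 270   7   7  37]
```

View pics/topc.png

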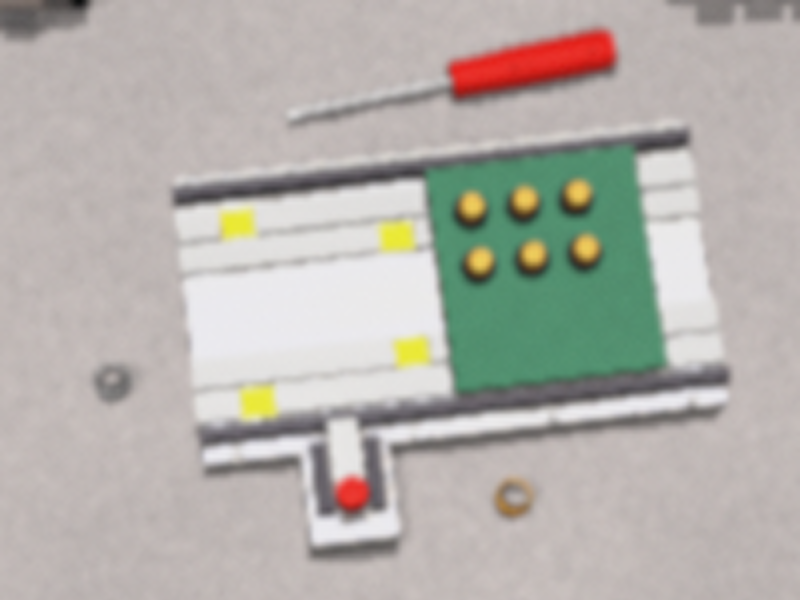

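The crop shows the fixture with four yellow notches, the board at (376,218), the knob at (328,273), the steel adaptor at (268,245) and the brass adaptor at (368,274).

Run:
```python
from h import *
P=ray('top',[[298.65,205.5],[338.55,208.81],[342.5,237.5],[304.13,250.11]],.034)[:,:2]
F=np.array([[115,-53],[25,-34],[25,34],[115,53]])/1e3
def fit(F,P):
    A=F-F.mean(0);B=P-P.mean(0);H=A.T@B
    th=np.arctan2(H[0,1]-H[1,0],H[0,0]+H[1,1]);R=np.array([[np.cos(th),-np.sin(th)],[np.sin(th),np.cos(th)]])
    return R,P.mean(0)-R@F.mean(0),th
R,t,th=fit(F,P);print('th',np.degrees(th),'t',t,'res mm',((F@R.T+t-P)*1e3).round(1).tolist())
inv=lambda p:((p[:,:2]-t)@R*1e3).round(1)
print('knob fix',inv(ray('top',[[327.86,273.3]],.0935)))
im=cv2.cvtColor(cv2.imread('pics/top0.png'),cv2.COLOR_BGR2RGB)
b,m,l=blobs(im,(65,80,40),(90,255,200))
k=l[222,395]; k=l[230,390]
cs,_=cv2.findContours((l==k).astype('u1'),0,2);c=max(cs,key=cv2.contourArea);bx=cv2.boxPoints(cv2.minAreaRect(c));print(bx.round(1).tolist())
c=inv(ray('top',bx,.060));print('board corners fix',c.tolist(),c.mean(0))
for n,p,z in[('adA',[268,244],.04),('adB',[368.5,273.5],.04),('jar',[514,297],.07),('tape',[170,328],.019),('drvhead',[393,161],.013),('tip',[313,180],.01)]:
    w=ray('top',[p],z);print(n,w.round(3),inv(w))
```

```text
th 96.97372623906887 t [ 0.60288726 -0.04349087] res mm [[-0.1, -0.4], [-0.1, 0.1], [0.3, 0.3], [-0.2, 0.0]]
knob fix [[ 70.  121.6]]
[[346.29998779296875, 192.1999969482422], [397.70001220703125, 185.10000610351562], [405.5, 241.1999969482422], [354.1000061035156, 248.39999389648438]]
board corners fix [[4.0, -63.5], [-114.4, -66.1], [-111.6, 65.7], [4.0, 67.9]] [-54.5   1. ]
adA [[0.549 0.146 0.04 ]] [[194.4  30.1]]
adB [[ 0.482 -0.08   0.04 ]] [[-21.8 124.6]]
jar [[ 0.426 -0.391  0.07 ]] [[-323.3  218.2]]
tape [[0.363 0.362 0.019]] [[431.6 189. ]]
drvhead [[ 0.758 -0.147  0.013]] [[-121.1 -141.7]]
tip [[0.712 0.045 0.01 ]] [[  74.5 -118.7]]
```

```bash
cat >> h.py <<'E'
from scipy.spatial.transform import Rotation as Ro
TH=np.radians(96.97);RF=np.array([[np.cos(TH),-np.sin(TH)],[np.sin(TH),np.cos(TH)]]);TF=np.array([.60289,-.04349])
def pose():
    o=status.get_obs();q=o['eef_rot'];return o,o['eef_pos'],Ro.from_quat([q[1],q[2],q[3],q[0]])
def where():
    o,p,R=pose();M=R.as_matrix()
    print('t',round(o['time_s'],2),'fix mm',((p[:2]-TF)@RF*1e3).round(1),'z',(p[2]*1e3).round(1),'xaxis yaw-fix deg',round(np.degrees(np.arctan2(M[1,0],M[0,0])-TH),2),'tilt',round(np.degrees(np.arccos(-M[2,2])),2),'F',(o['wrist_force'][:2]@RF).round(1),o['wrist_force'][2].round(1),'open',round(o['opening'],2))
def plan(fx,fy,z,yaw=0.):
    o,p,R=pose();w=np.r_[RF@np.array([fx,fy])/1e3+TF,z/1e3]
    a=TH+np.radians(yaw);T=Ro.from_matrix(np.array([[np.cos(a),np.sin(a),0],[np.sin(a),-np.cos(a),0],[0,0,-1.]]))
    print('plan cm',(R.inv().apply(w-p)*100).round(2),'deg',np.degrees((R.inv()*T).as_rotvec()).round(2))
E
python3 -c "
from h import *
where();plan(-150,0,200)"
```

```text
t 0.15 fix mm [-437.5  440.3] z 230.6 xaxis yaw-fix deg -74.58 tilt 0.08 F [-0.6 -1.2] -0.3 open 1.0
plan cm [ 50.09 -16.01   3.09] deg [-6.000e-02 -6.000e-02 -7.458e+01]
```

```bash
python3 -m handwheel '[{"grip":3,"linear":[4.2,-1.3,0.3],"rotation":[0,0,-6.2]},{"grip":3,"linear":[8.4,-2.7,0.5],"rotation":[0,0,-12.4]},{"grip":3,"linear":[12.5,-4,0.8],"rotation":[0,0,-18.6]},{"grip":3,"linear":[16.7,-5.3,1],"rotation":[0,0,-24.8]},{"grip":3,"linear":[20.9,-6.7,1.3],"rotation":[0,0,-31.0]},{"grip":3,"linear":[25,-8,1.5],"rotation":[0,0,-37.2]},{"grip":3,"linear":[29.2,-9.3,1.8],"rotation":[0,0,-43.4]},{"grip":3,"linear":[33.4,-10.7,2],"rotation":[0,0,-49.6]},{"grip":3,"linear":[37.5,-12,2.3],"rotation":[0,0,-55.8]},{"grip":3,"linear":[41.7,-13.3,2.6],"rotation":[0,0,-62.0]},{"grip":3,"linear":[45.9,-14.7,2.8],"rotation":[0,0,-68.4]},{"grip":3,"linear":[50.1,-16,3.1],"rotation":[0,0,-74.6]}]'; python3 -c "
from h import *
where();plan(-150,0,80)"
```

```text
time_s: 1.15
eef_pos: [0.602, -0.2082, 0.2016]
eef_rot: [-0.0, 0.661, 0.751, -0.0]
wrist_force: [1.0, -1.4, -0.0]
opening: 0.351
t 1.15 fix mm [-163.4   20.9] z 201.6 xaxis yaw-fix deg 0.35 tilt 0.02 F [-1.5 -0.8] -0.0 open 0.35
plan cm [ 1.33  2.1  12.16] deg [-0.02 -0.01  0.35]
```

```bash
python3 -m handwheel '[{"grip":3,"linear":[1.3,2.1,3],"rotation":[0,0,0.3]},{"grip":3,"linear":[1.3,2.1,6],"rotation":[0,0,0.3]},{"grip":3,"linear":[1.3,2.1,8],"rotation":[0,0,0.3]},{"grip":3,"linear":[1.3,2.1,8],"rotation":[0,0,0.3]},{"grip":3,"linear":[1.3,2.1,8],"rotation":[0,0,0.3]}]'
python3 - <<'E'
from h import *
where();plan(-145,0,43)
im=cams.camera('wrist');cv2.imwrite('pics/w1.png',im[:,:,::-1])
im=cams.camera('side');cv2.imwrite('pics/s1.png',cv2.resize(im[120:300,200:440,::-1],None,fx=3,fy=3))
E
```

```text
time_s: 1.57
eef_pos: [0.619, -0.194, 0.1205]
eef_rot: [-0.002, 0.665, 0.747, -0.0]
wrist_force: [-0.3, 0.3, -0.0]
opening: 0.349
t 1.57 fix mm [-151.3    2.2] z 120.5 xaxis yaw-fix deg -0.27 tilt 0.21 F [0.3 0.3] -0.0 open 0.35
plan cm [0.62 0.24 7.75] deg [-0.17 -0.12 -0.27]
```

View pics/w1.png

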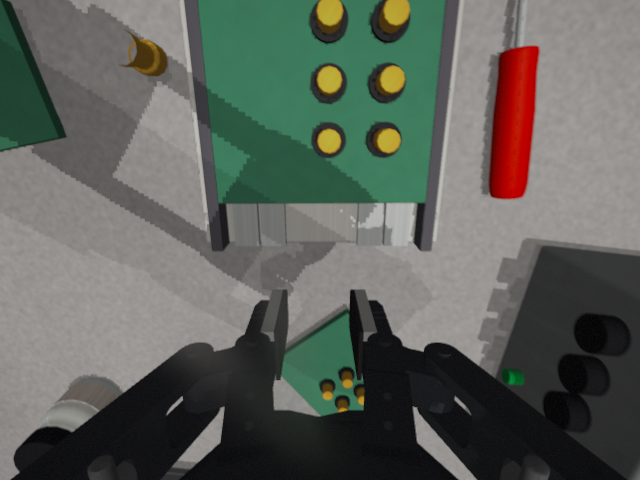

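View pics/s1.png

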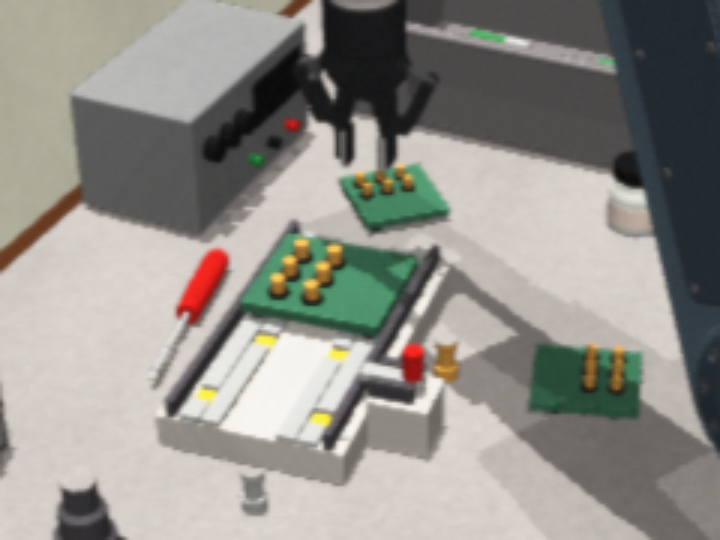

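The wrist view shows the board's trailing edge at row ~203 and the rails open behind it. The side view shows the gripper behind the board, with the decoy board further back. I'll cross-check the edge against this view.

```bash
python3 - <<'E'
from h import *
o=status.get_obs()
p=ray('wrist',[[222,203],[325,203],[426,203]],.060,o)
print(((p[:,:2]-TF)@RF*1e3).round(1))
p=ray('wrist',[[218,250],[426,250]],.052,o)
print(((p[:,:2]-TF)@RF*1e3).round(1))
E
python3 -m handwheel '[{"grip":3,"linear":[0.6,0.2,3],"rotation":[0,0,0]},{"grip":3,"linear":[0.6,0.2,6],"rotation":[-0.2,-0.1,-0.3]},{"grip":3,"linear":[0.6,0.2,7.7],"rotation":[-0.2,-0.1,-0.3]},{"grip":3,"linear":[0.6,0.2,7.7],"rotation":[-0.2,-0.1,-0.3]},{"grip":3,"linear":[0.6,0.2,7.7],"rotation":[-0.2,-0.1,-0.3]}]';python3 -c "
from h import *
where();plan(-130,0,43)"
```

```text
[[-114.7   61.1]
 [-115.1   -4. ]
 [-115.5  -67.8]]
[[-149.4   69.5]
 [-150.3  -73.8]]
time_s: 2.08
eef_pos: [0.6217, -0.1892, 0.0462]
eef_rot: [0.002, 0.663, 0.749, 0.001]
wrist_force: [1.3, -0.3, 0.1]
opening: 0.351
t 2.08 fix mm [-146.9   -1. ] z 46.2 xaxis yaw-fix deg -0.02 tilt 0.28 F [-0.5 -1.3] 0.1 open 0.35
plan cm [ 1.69 -0.1   0.32] deg [ 0.24  0.13 -0.02]
```

```bash
python3 -m handwheel '[{"grip":3,"linear":[0.6,-0.1,0.1],"rotation":[0,0,0]},{"grip":3,"linear":[1.2,-0.1,0.2],"rotation":[0,0,0]},{"grip":3,"linear":[1.7,-0.1,0.2],"rotation":[0.2,0.1,0]},{"grip":3,"linear":[2.0,-0.1,0.2],"rotation":[0.2,0.1,0]},{"grip":3,"linear":[2.3,-0.1,0.2],"rotation":[0.2,0.1,0]},{"grip":3,"linear":[2.6,-0.1,0.2],"rotation":[0.2,0.1,0]},{"grip":3,"linear":[2.9,-0.1,0.2],"rotation":[0.2,0.1,0]}]';python3 - <<'E'
from h import *
where();plan(-100,0,44)
im=cams.camera('wrist');cv2.imwrite('pics/w2.png',im[:,:,::-1])
E
```

```text
time_s: 2.67
eef_pos: [0.6177, -0.1604, 0.044]
eef_rot: [0.001, 0.663, 0.749, 0.0]
wrist_force: [0.0, -3.5, 1.1]
opening: 0.351
t 2.67 fix mm [-117.9   -0.5] z 44.0 xaxis yaw-fix deg 0.02 tilt 0.16 F [-3.4  0.4] 1.1 open 0.35
plan cm [ 1.79 -0.05 -0.01] deg [0.11 0.12 0.02]
```

View pics/w2.png

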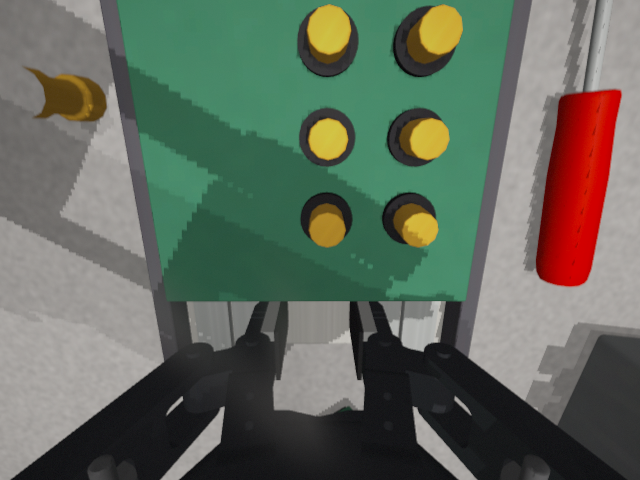

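The fingertips touch the trailing edge (row ~300) squarely, with about 3.4 N. I'll measure the offset from the TCP to the edge.

```bash
python3 - <<'E'
from h import *
o=status.get_obs()
p=ray('wrist',[[170,301],[325,301],[463,300.5]],.060,o)
print(((p[:,:2]-TF)@RF*1e3).round(1));where()
E
python3 -m handwheel '[{"grip":3,"linear":[0.4,0,0],"rotation":[0,0,0]},{"grip":3,"linear":[0.8,0,0],"rotation":[0,0,0]},{"grip":3,"linear":[1.2,0,0],"rotation":[0,0,0]},{"grip":3,"linear":[1.6,0,0],"rotation":[0,0,0]},{"grip":3,"linear":[2,0,0],"rotation":[0,0,0]},{"grip":3,"linear":[2.4,0,0],"rotation":[0,0,0]},{"grip":3,"linear":[2.8,0,0],"rotation":[0,0,0]},{"grip":3,"linear":[3.2,0,0],"rotation":[0,0,0]},{"grip":3,"linear":[3.6,0,0],"rotation":[0,0,0]},{"grip":3,"linear":[4,0,0],"rotation":[0,0,0]},{"grip":3,"linear":[4.4,0,0],"rotation":[0,0,0]},{"grip":3,"linear":[4.8,0,0],"rotation":[0,0,0]}]';python3 - <<'E'
from h import *
where()
E
```

```text
[[-103.9   62.9]
 [-104.    -3.2]
 [-103.8  -62.1]]
t 2.72 fix mm [-117.1   -0.3] z 43.7 xaxis yaw-fix deg 0.03 tilt 0.1 F [-1.8 -1. ] 1.6 open 0.35
time_s: 3.72
eef_pos: [0.6108, -0.1117, 0.0429]
eef_rot: [-0.0, 0.663, 0.749, -0.0]
wrist_force: [-0.4, -2.5, 2.2]
opening: 0.354
t 3.72 fix mm [-68.6   0.4] z 42.9 xaxis yaw-fix deg 0.02 tilt 0.01 F [-2.5  0.8] 2.2 open 0.35
```

```bash
python3 -m handwheel '[{"grip":3,"linear":[0.4,0,-0.1],"rotation":[0,0,0]},{"grip":3,"linear":[0.8,0,-0.1],"rotation":[0,0,0]},{"grip":3,"linear":[1.2,0,-0.1],"rotation":[0,0,0]},{"grip":3,"linear":[1.6,0,-0.1],"rotation":[0,0,0]},{"grip":3,"linear":[2,0,-0.1],"rotation":[0,0,0]},{"grip":3,"linear":[2.4,0,-0.1],"rotation":[0,0,0]},{"grip":3,"linear":[2.8,0,-0.1],"rotation":[0,0,0]},{"grip":3,"linear":[3.2,0,-0.1],"rotation":[0,0,0]},{"grip":3,"linear":[3.6,0,-0.1],"rotation":[0,0,0]},{"grip":3,"linear":[4,0,-0.1],"rotation":[0,0,0]},{"grip":3,"linear":[4.4,0,-0.1],"rotation":[0,0,0]},{"grip":3,"linear":[4.8,0,-0.1],"rotation":[0,0,0]}]';python3 - <<'E'
from h import *
where()
o=status.get_obs()
im=cams.camera('wrist');cv2.imwrite('pics/w3.png',im[:,:,::-1])
im=cams.camera('top');cv2.imwrite('pics/t3.png',cv2.resize(im[160:300,240:440,::-1],None,fx=4,fy=4))
E
```

```text
time_s: 4.72
eef_pos: [0.605, -0.0641, 0.0439]
eef_rot: [-0.0, 0.663, 0.749, 0.0]
wrist_force: [-0.4, -1.4, -0.9]
opening: 0.347
t 4.72 fix mm [-20.7   0.4] z 43.9 xaxis yaw-fix deg 0.02 tilt 0.0 F [-1.3  0.6] -0.9 open 0.35
```

View pics/w3.png

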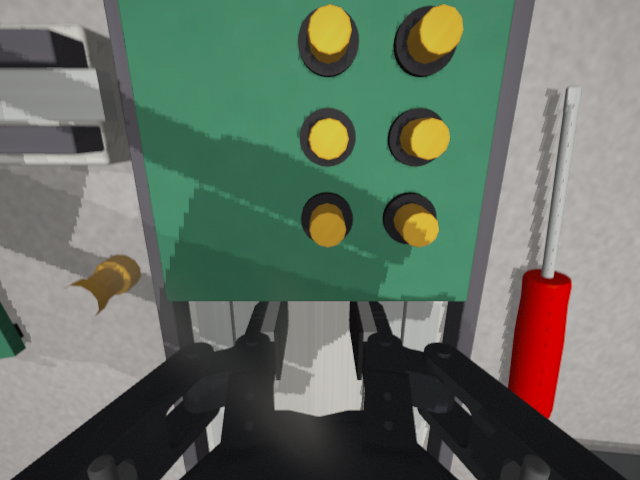

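View pics/t3.png

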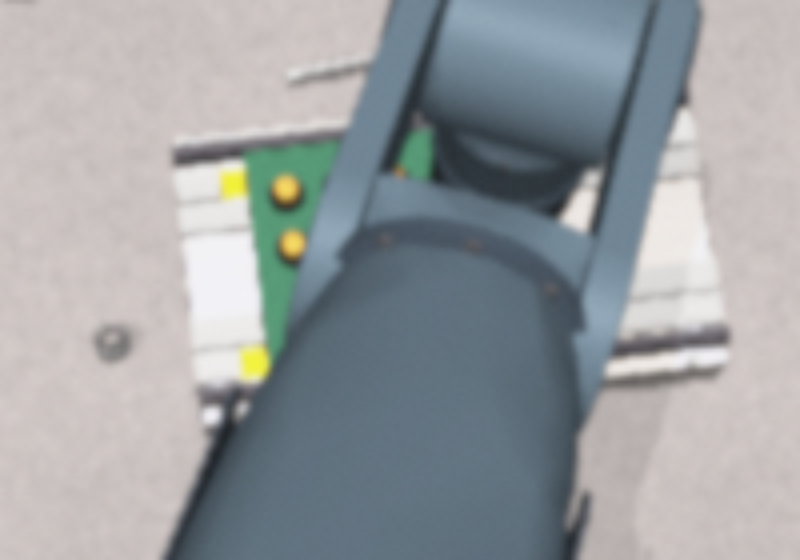

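The board is square on the fingers (edge row ~300) and its leading edge has nearly reached the yellow notches. It has about 18 mm to go.

```bash
python3 -m handwheel '[{"grip":3,"linear":[0.3,0,0],"rotation":[0,0,0]},{"grip":3,"linear":[0.6,0,0],"rotation":[0,0,0]},{"grip":3,"linear":[0.9,0,0],"rotation":[0,0,0]},{"grip":3,"linear":[1.1,0,0],"rotation":[0,0,0]},{"grip":3,"linear":[1.3,0,0],"rotation":[0,0,0]},{"grip":3,"linear":[1.3,0,0],"rotation":[0,0,0]}]';python3 - <<'E'
from h import *
where()
E
python3 -m handwheel '[{"grip":3,"linear":[0.1,0,0],"rotation":[0,0,0]},{"grip":3,"linear":[0.2,0,0],"rotation":[0,0,0]},{"grip":3,"linear":[0.2,0,0],"rotation":[0,0,0]}]';python3 - <<'E'
from h import *
where()
im=cams.camera('wrist');cv2.imwrite('pics/w4.png',im[:,:,::-1])
E
```

```text
time_s: 5.32
eef_pos: [0.6036, -0.0512, 0.0441]
eef_rot: [0.0, 0.663, 0.749, 0.0]
wrist_force: [0.4, -0.7, 0.3]
opening: 0.355
t 5.32 fix mm [-7.7  0.2] z 44.1 xaxis yaw-fix deg 0.03 tilt 0.02 F [-0.8 -0.3] 0.3 open 0.35
time_s: 5.57
eef_pos: [0.6034, -0.0496, 0.044]
eef_rot: [0.0, 0.663, 0.749, 0.0]
wrist_force: [1.1, -1.7, 1.0]
opening: 0.35
t 5.57 fix mm [-6.1  0.2] z 44.0 xaxis yaw-fix deg 0.02 tilt 0.02 F [-1.8 -0.9] 1.0 open 0.35
```

View pics/w4.png

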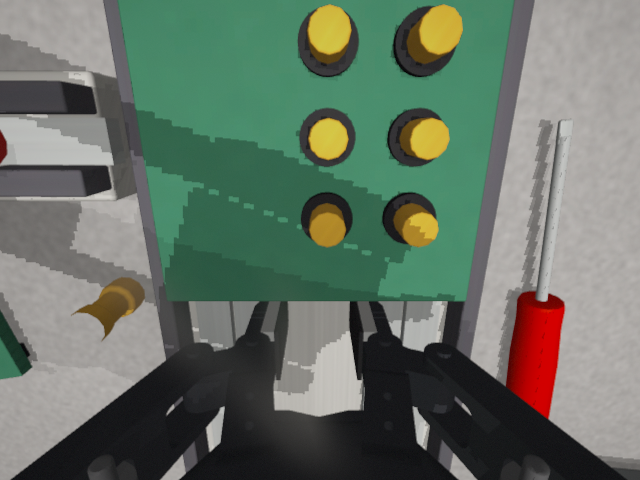

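The board hasn't dropped: the edge is still at row 300 and full width. I'll go on in 1.5 mm steps and watch the edge row.

```bash
cat > chk.py <<'E'
from h import *
import sys
where();im=cams.camera('wrist')
b,m,l=blobs(im,(65,80,40),(90,255,200),2000)
ls=[]
for col in(200,230,400,440):
    r=np.where(m[:400,col])[0];ls.append(int(r[r<330].max()))
row=np.where(m[280])[0];print('edge rows',ls,'cols at 280',row.min(),row.max())
if len(sys.argv)>1: cv2.imwrite(sys.argv[1],im[:,:,::-1])
E
python3 chk.py
python3 -m handwheel '[{"grip":3,"linear":[0.1,0,0],"rotation":[0,0,0]},{"grip":3,"linear":[0.15,0,0],"rotation":[0,0,0]},{"grip":3,"linear":[0.15,0,0],"rotation":[0,0,0]}]'|grep force; python3 chk.py
python3 -m handwheel '[{"grip":3,"linear":[0.1,0,0],"rotation":[0,0,0]},{"grip":3,"linear":[0.15,0,0],"rotation":[0,0,0]},{"grip":3,"linear":[0.15,0,0],"rotation":[0,0,0]}]'|grep force; python3 chk.py
```

```text
t 5.62 fix mm [-6.1  0.2] z 44.0 xaxis yaw-fix deg 0.02 tilt 0.02 F [-1.3 -1.4] 0.8 open 0.35
edge rows [300, 300, 300, 300] cols at 280 164 468
wrist_force: [0.6, -3.1, 2.7]
t 5.92 fix mm [-4.7  0.3] z 44.0 xaxis yaw-fix deg 0.02 tilt 0.01 F [-3.2 -0.3] 2.7 open 0.35
edge rows [300, 300, 300, 300] cols at 280 164 468
wrist_force: [0.9, -1.1, -0.9]
t 6.22 fix mm [-2.6  0.5] z 43.7 xaxis yaw-fix deg 0.02 tilt 0.05 F [-1.2 -0.7] -0.9 open 0.35
edge rows [298, 299, 294, 293] cols at 280 167 465
```

```bash
python3 -m handwheel '[{"grip":3,"linear":[0,0,0],"rotation":[0,0,0]},{"grip":3,"linear":[0,0,0],"rotation":[0,0,0]}]'|grep force; python3 chk.py pics/w5.png
python3 - <<'E'
from h import *
im=cams.camera('side');cv2.imwrite('pics/s5.png',cv2.resize(im[170:290,230:390,::-1],None,fx=5,fy=5,interpolation=cv2.INTER_CUBIC))
E
```

```text
wrist_force: [0.7, -0.4, 0.2]
t 6.43 fix mm [-2.6  0.7] z 43.6 xaxis yaw-fix deg 0.03 tilt 0.06 F [-0.4 -0.6] 0.2 open 0.35
edge rows [293, 293, 293, 293] cols at 280 171 463
```

View pics/w5.png

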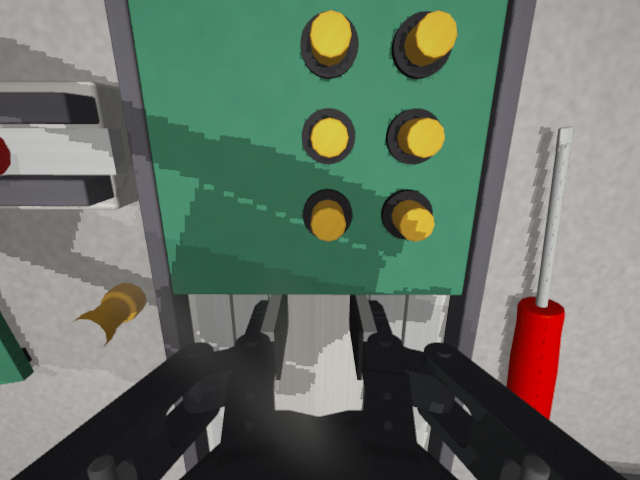

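View pics/s5.png

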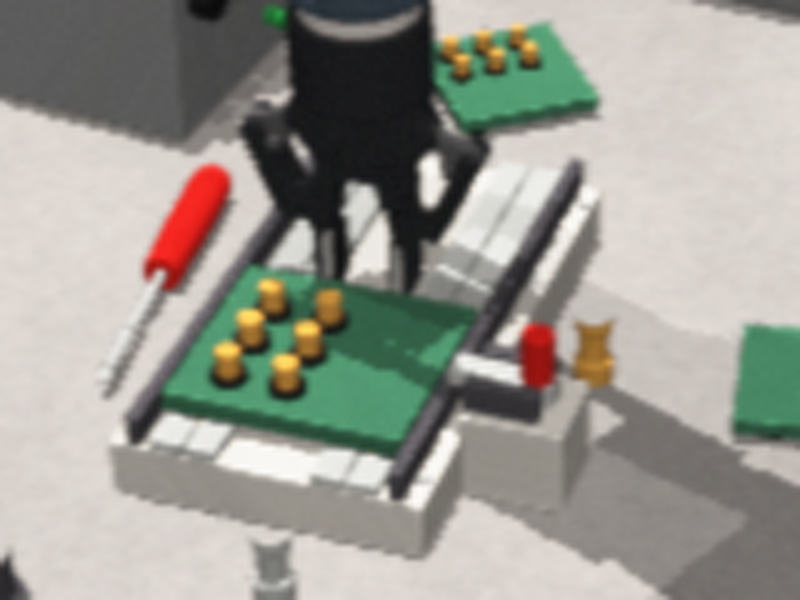

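The board has dropped level: all edge rows read 293 and the width shrank evenly. The side view agrees, with the board flush between the guides and the bolt withdrawn. Next I back off and lift.

```bash
python3 -m handwheel '[{"grip":3,"linear":[-0.6,0,0],"rotation":[0,0,0]},{"grip":3,"linear":[-1.5,0,0],"rotation":[0,0,0]},{"grip":3,"linear":[-3,0,0],"rotation":[0,0,0]},{"grip":3,"linear":[-4,0,-1.5],"rotation":[0,0,0]},{"grip":3,"linear":[-4,0,-5],"rotation":[0,0,0]},{"grip":3,"linear":[-4,0,-9],"rotation":[0,0,0]},{"grip":0,"linear":[-4,0,-12],"rotation":[0,0,0]},{"grip":0,"linear":[-4,0,-12],"rotation":[0,0,0]},{"grip":0,"linear":[-4,0,-12],"rotation":[0,0,0]}]'
python3 - <<'E'
from h import *
where();plan(70,168,165)
im=cams.camera('wrist');cv2.imwrite('pics/w6.png',im[:,:,::-1])
E
```

```text
time_s: 7.28
eef_pos: [0.6096, -0.0884, 0.1669]
eef_rot: [0.003, 0.663, 0.749, 0.001]
wrist_force: [-0.8, 0.6, -0.8]
opening: -0.001
t 7.28 fix mm [-45.4  -1.2] z 166.9 xaxis yaw-fix deg -0.04 tilt 0.34 F [0.7 0.7] -0.8 open -0.0
plan cm [ 11.53 -16.93   0.07] deg [ 0.3   0.16 -0.04]
```

View pics/w6.png

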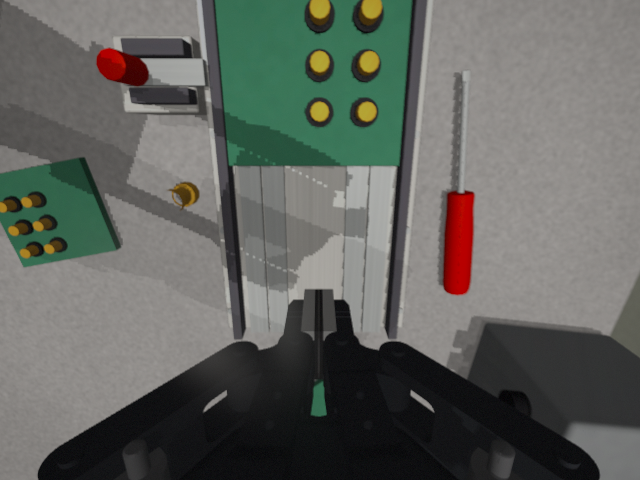

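The board is seated, with its edge at row 164. The knob is at (120,65) and the gripper is shut. Next I move beyond the knob.

```bash
python3 -m handwheel '[{"grip":0,"linear":[2.3,-3.4,0],"rotation":[0.3,0.2,0]},{"grip":0,"linear":[4.6,-6.8,0],"rotation":[0.3,0.2,0]},{"grip":0,"linear":[6.9,-10.2,0],"rotation":[0.3,0.2,0]},{"grip":0,"linear":[9.2,-13.6,0],"rotation":[0.3,0.2,0]},{"grip":0,"linear":[11.5,-16.9,0],"rotation":[0.3,0.2,0]},{"grip":0,"linear":[11.5,-16.9,0],"rotation":[0.3,0.2,0]},{"grip":0,"linear":[11.5,-16.9,0],"rotation":[0.3,0.2,0]}]'
python3 - <<'E'
from h import *
where();plan(70,168,76)
o=status.get_obs()
im=cams.camera('wrist');cv2.imwrite('pics/w7.png',im[:,:,::-1])
im=cams.camera('side');cv2.imwrite('pics/s7.png',cv2.resize(im[120:300,200:440,::-1],None,fx=3,fy=3))
E
```

```text
time_s: 7.92
eef_pos: [0.4234, 0.0081, 0.1622]
eef_rot: [-0.005, 0.662, 0.749, -0.002]
wrist_force: [0.6, 0.4, 0.4]
opening: -0.0
t 7.92 fix mm [ 73.  171.9] z 162.2 xaxis yaw-fix deg 0.08 tilt 0.55 F [ 0.3 -0.6] 0.4 open -0.0
plan cm [-0.34  0.46  8.61] deg [-0.48 -0.27  0.08]
```

View pics/w7.png

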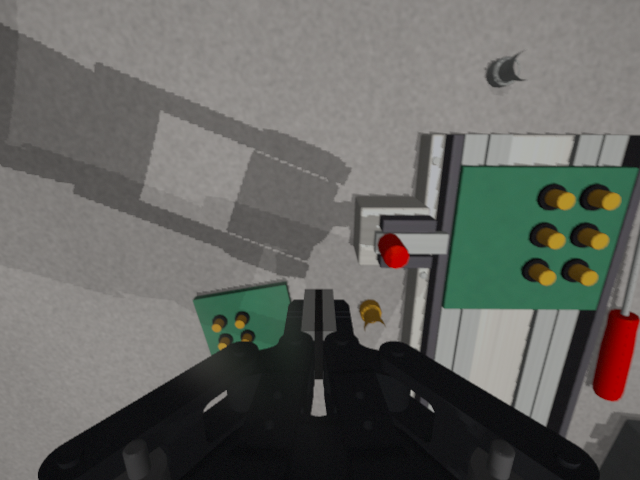

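View pics/s7.png

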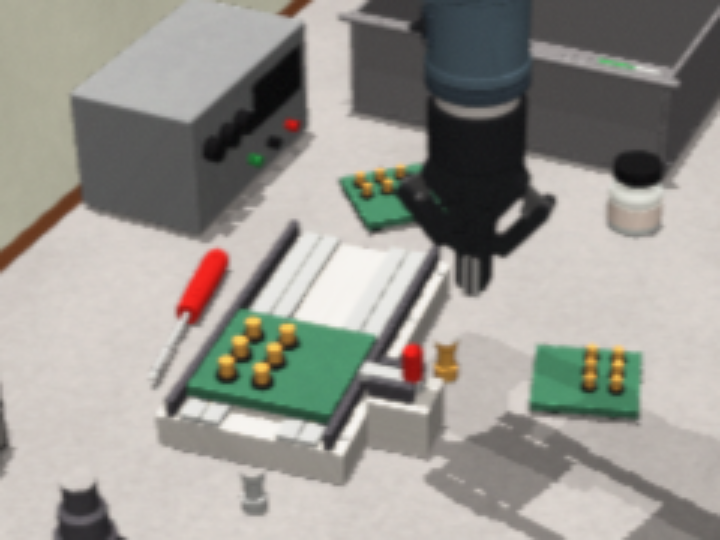

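The view shows the knob at about (394,250), beside and ahead of the closed fingers, and the board seated. Descending.

```bash
python3 -m handwheel '[{"grip":0,"linear":[-0.3,0.4,3],"rotation":[-0.4,-0.2,0]},{"grip":0,"linear":[-0.3,0.4,6],"rotation":[-0.4,-0.2,0]},{"grip":0,"linear":[-0.3,0.4,8.3],"rotation":[-0.4,-0.2,0]},{"grip":0,"linear":[-0.3,0.4,8.3],"rotation":[-0.4,-0.2,0]},{"grip":0,"linear":[-0.3,0.4,8.3],"rotation":[-0.4,-0.2,0]}]'
python3 - <<'E'
from h import *
where();plan(70,150,75)
o=status.get_obs()
im=cams.camera('wrist');cv2.imwrite('pics/w8.png',im[:,:,::-1])
b,m,l=blobs(im,(0,180,80),(6,255,255),60)
for c,s in b: print(c,s,((ray('wrist',[c],.0935,o)[:,:2]-TF)@RF*1e3).round(1))
E
```

```text
time_s: 8.43
eef_pos: [0.4298, 0.0045, 0.0799]
eef_rot: [-0.001, 0.663, 0.749, -0.0]
wrist_force: [0.5, -0.2, 1.1]
opening: -0.001
t 8.43 fix mm [ 68.7 166. ] z 79.9 xaxis yaw-fix deg -0.03 tilt 0.12 F [-0.2 -0.5] 1.1 open -0.0
plan cm [0.13 1.6  0.48] deg [-0.09 -0.08 -0.03]
[417.73187184 302.36874649] [ 394  272   48   59 1779] [[ 79.5 122.6]]
```

View pics/w8.png

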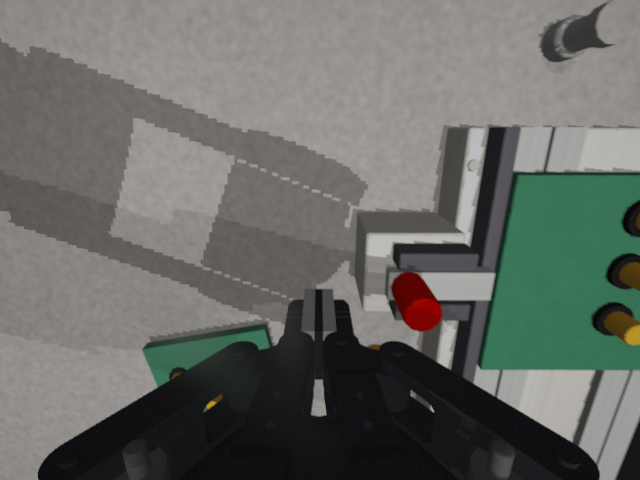

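The knob's top is at ~(424,314), level with the fingertips. Pushing now.

```bash
python3 -c "
from h import *
o=status.get_obs();print(((ray('wrist',[[424,314]],.0935,o)[:,:2]-TF)@RF*1e3).round(1))"
python3 -m handwheel '[{"grip":0,"linear":[0.1,0.5,0.4],"rotation":[0,0,0]},{"grip":0,"linear":[0.1,1,0.4],"rotation":[0,0,0]},{"grip":0,"linear":[0.1,1.5,0.4],"rotation":[0,0,0]},{"grip":0,"linear":[0.1,2,0.4],"rotation":[0,0,0]},{"grip":0,"linear":[0.1,2.4,0.4],"rotation":[0,0,0]},{"grip":0,"linear":[0.1,2.8,0.4],"rotation":[0,0,0]},{"grip":0,"linear":[0.1,3.2,0.4],"rotation":[0,0,0]}]'
python3 - <<'E'
from h import *
where();plan(70,105,75)
o=status.get_obs()
im=cams.camera('wrist');cv2.imwrite('pics/w9.png',im[:,:,::-1])
E
```

```text
[[ 72.6 117.6]]
time_s: 9.07
eef_pos: [0.4617, 0.0099, 0.0771]
eef_rot: [0.0, 0.663, 0.749, 0.0]
wrist_force: [-1.9, -1.1, 1.1]
opening: 0.004
t 9.07 fix mm [ 70.2 133.6] z 77.1 xaxis yaw-fix deg 0.04 tilt 0.07 F [-0.9  2. ] 1.1 open 0.0
plan cm [-0.02  2.86  0.21] deg [0.07 0.01 0.04]
```

View pics/w9.png

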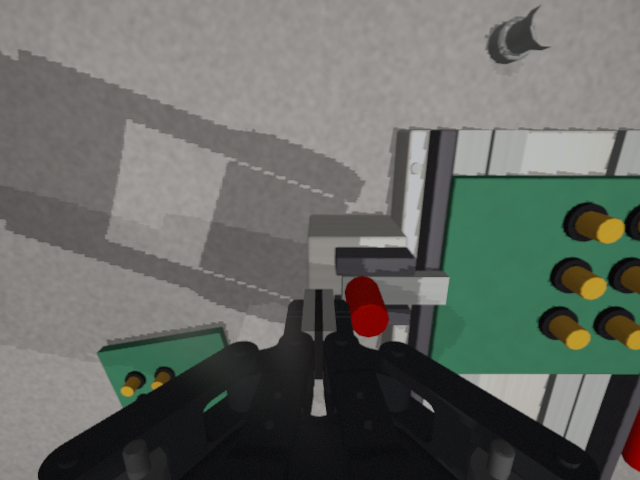

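The fingers are on the knob with ~2 N and the bar tip is just reaching the board edge. Continuing.

```bash
python3 -m handwheel '[{"grip":0,"linear":[0,0.4,0.1],"rotation":[0,0,0]},{"grip":0,"linear":[0,0.8,0.1],"rotation":[0,0,0]},{"grip":0,"linear":[0,1.2,0.1],"rotation":[0,0,0]},{"grip":0,"linear":[0,1.6,0.1],"rotation":[0,0,0]},{"grip":0,"linear":[0,2,0.1],"rotation":[0,0,0]},{"grip":0,"linear":[0,2.3,0.1],"rotation":[0,0,0]},{"grip":0,"linear":[0,2.5,0.1],"rotation":[0,0,0]}]'; python3 -c "
from h import *
where()"
python3 -m handwheel '[{"grip":0,"linear":[0,0.15,0],"rotation":[0,0,0]},{"grip":0,"linear":[0,0.3,0],"rotation":[0,0,0]}]'
python3 - <<'E'
from h import *
where()
im=cams.camera('wrist');cv2.imwrite('pics/w10.png',im[:,:,::-1])
E
```

```text
time_s: 9.7
eef_pos: [0.4866, 0.0131, 0.0758]
eef_rot: [0.0, 0.663, 0.749, 0.001]
wrist_force: [-2.3, 0.3, -1.1]
opening: -0.0
t 9.7 fix mm [ 70.3 108.6] z 75.8 xaxis yaw-fix deg 0.03 tilt 0.08 F [0.6 2.2] -1.1 open -0.0
time_s: 9.87
eef_pos: [0.4893, 0.0134, 0.0758]
eef_rot: [0.0, 0.663, 0.749, 0.001]
wrist_force: [-1.3, -0.2, -1.3]
opening: 0.0
t 9.87 fix mm [ 70.2 105.8] z 75.8 xaxis yaw-fix deg 0.02 tilt 0.08 F [-0.1  1.3] -1.3 open 0.0
```

View pics/w10.png

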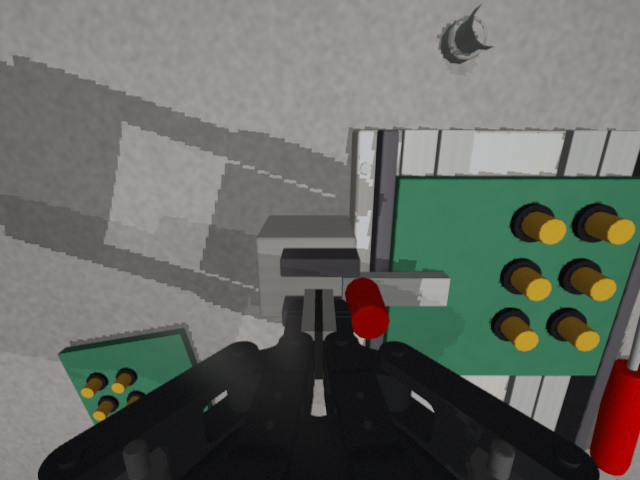

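The bar now lies well over the board and the force is still only friction. I'll push on until the hard stop is felt.

```bash
for k in 1; do python3 -m handwheel '[{"grip":0,"linear":[0,0.15,0],"rotation":[0,0,0]},{"grip":0,"linear":[0,0.2,0],"rotation":[0,0,0]},{"grip":0,"linear":[0,0.2,0],"rotation":[0,0,0]}]'>/dev/null; python3 -c "
from h import *
where()"; done
python3 -m handwheel '[{"grip":0,"linear":[0,0.15,0],"rotation":[0,0,0]},{"grip":0,"linear":[0,0.2,0],"rotation":[0,0,0]},{"grip":0,"linear":[0,0.2,0],"rotation":[0,0,0]}]'>/dev/null; python3 -c "
from h import *
where()"
```

```text
t 10.17 fix mm [ 70.1 103.7] z 76.0 xaxis yaw-fix deg 0.02 tilt 0.1 F [-0.5  2.1] -1.0 open -0.0
t 10.42 fix mm [ 70.2 102.7] z 75.8 xaxis yaw-fix deg 0.03 tilt 0.02 F [-0.3  5.9] 2.1 open -0.0
```

```bash
python3 -m handwheel '[{"grip":0,"linear":[0,0.15,0],"rotation":[0,0,0]},{"grip":0,"linear":[0,0.15,0],"rotation":[0,0,0]},{"grip":0,"linear":[0,0.15,0],"rotation":[0,0,0]}]'>/dev/null; python3 -c "
from h import *
where()"
```

```text
t 10.67 fix mm [ 70.2 102.5] z 75.7 xaxis yaw-fix deg 0.05 tilt 0.19 F [-0.4 10.9] 6.1 open -0.0
```

Hard stop: the force rose to 11 N with no further travel. Retreating.

```bash
python3 -m handwheel '[{"grip":0,"linear":[0,-0.8,0],"rotation":[0,0,0]},{"grip":0,"linear":[0,-2.5,0],"rotation":[0,0,0]},{"grip":0,"linear":[0,-5,0],"rotation":[0,0,0]},{"grip":0,"linear":[0,-6.5,-2],"rotation":[0,0,0]},{"grip":0,"linear":[0,-7,-6],"rotation":[0,0,0]},{"grip":0,"linear":[0,-7,-10],"rotation":[0,0,0]},{"grip":0,"linear":[0,-7,-13],"rotation":[0,0,0]},{"grip":0,"linear":[0,-7,-13],"rotation":[0,0,0]},{"grip":0,"linear":[0,-7,-13],"rotation":[0,0,0]}]'>/dev/null
python3 - <<'E'
from h import *
where();o=status.get_obs()
im=cams.camera('wrist');cv2.imwrite('pics/w11.png',im[:,:,::-1])
im=cams.camera('side');cv2.imwrite('pics/s11.png',cv2.resize(im[170:290,230:390,::-1],None,fx=5,fy=5,interpolation=cv2.INTER_CUBIC))
E
```

```text
t 11.42 fix mm [ 69.4 168.6] z 208.4 xaxis yaw-fix deg 0.02 tilt 0.52 F [-0.1 -0.2] -0.5 open 0.0
```

View pics/w11.png

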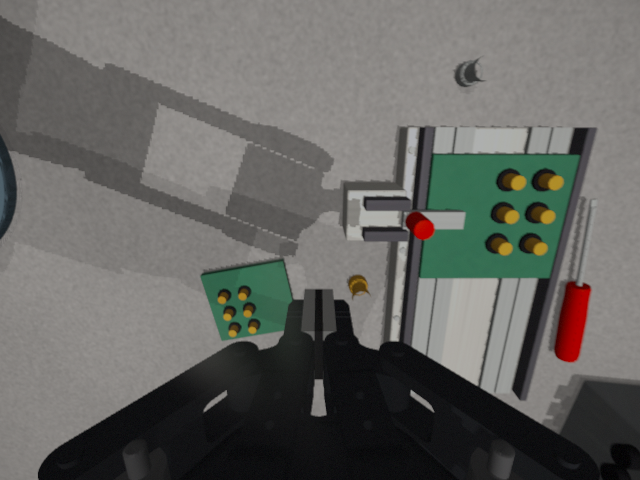

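View pics/s11.png

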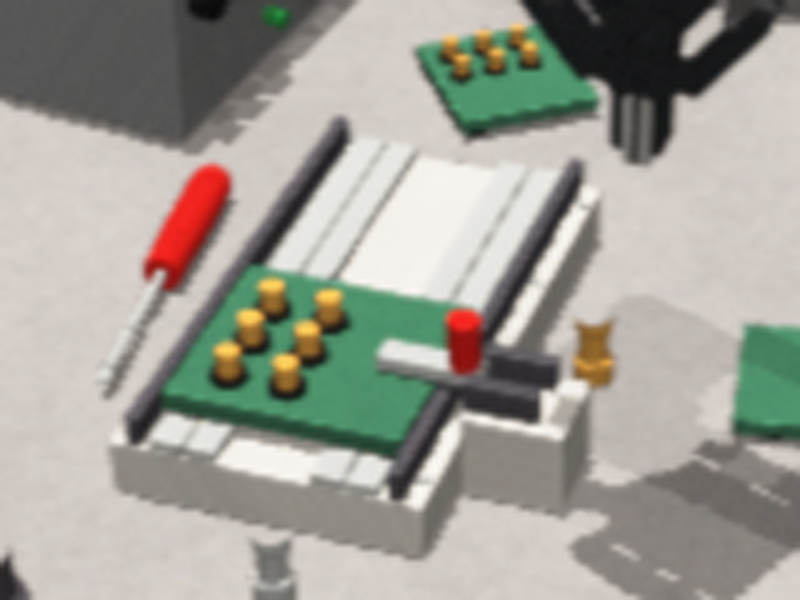

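The bolt is in over the board, the board is level, and the bystanders look undisturbed. One numeric check before handing in.

```bash
python3 - <<'E'
from h import *
o=status.get_obs()
for n,p,z in[('tip',[465,221],.0645),('knobtop',[423,229],.0935),('board trail',[485,277],.054),('board lead',[500,153.5],.054)]:
    print(n,((ray('wrist',[p],z,o)[:,:2]-TF)@RF*1e3).round(1))
im=cams.camera('top')
for n,lo,hi in[('red',(0,180,100),(6,255,255))]:
    print([(c.round(1),s[4]) for c,s in blobs(im,lo,hi)[0]])
E
python3 -m handwheel '[{"grip":0,"linear":[0,-2,-2],"rotation":[0,0,0]},{"grip":0,"linear":[0,-2,-2],"rotation":[0,0,0]},{"grip":0,"linear":[0,-2,-2],"rotation":[0,0,0]},{"grip":0,"linear":[0,-2,-2],"rotation":[0,0,0]}]'
```

```text
tip [[74.9 40.5]]
knobtop [[76.4 86.6]]
board trail [[15.5  8.1]]
board lead [[132.2  14. ]]
[(array([488.8, 142.8]), np.int32(20)), (array([372.9, 165.5]), np.int32(329))]
time_s: 11.9
eef_pos: [0.405, 0.0031, 0.2247]
eef_rot: [-0.0, 0.663, 0.749, 0.0]
wrist_force: [-0.7, 0.0, -0.2]
opening: 0.002
```

Run:
```python
from h import *
where()
im=cams.camera('side');b,m,l=blobs(im,(0,180,60),(6,255,255),10)
for c,s in b:
    if 300<c[0]<360 and 200<c[1]<270:
        ys,xs=np.where(m[s[1]:s[1]+4,s[0]:s[0]+s[2]]);p=[s[0]+xs.mean(),s[1]+1.5]
        print(s,p,((ray('side',[p],.0935)[:,:2]-TF)@RF*1e3).round(1))
o=status.get_obs();im=cams.camera('wrist');cv2.imwrite('pics/w12.png',im[:,:,::-1])
b,m,l=blobs(im,(65,80,40),(90,255,200),2000)
for c,s in b: print('green',c.round(1),s)
im=cams.camera('side');b,m,l=blobs(cv2.cvtColor(cv2.imread('pics/side0.png'),cv2.COLOR_BGR2RGB),(0,180,60),(6,255,255),10)
for c,s in b:
    if 300<c[0]<360 and 200<c[1]<270:
        ys,xs=np.where(m[s[1]:s[1]+4,s[0]:s[0]+s[2]]);p=[s[0]+xs.mean(),s[1]+1.5]
        print('before',s,p,((ray('side',[p],.0935)[:,:2]-TF)@RF*1e3).round(1))
```

```text
t 11.9 fix mm [ 70.3 190.8] z 224.7 xaxis yaw-fix deg 0.0 tilt 0.05 F [0.1 0.6] -0.2 open 0.0
[320 232   6  12  63] [np.float64(322.3), np.float64(233.5)] [[74.  83.1]]
green [509.8 212.9] [  437   155   158   120 12243]
green [269.5 288.2] [ 227  256   85   78 3522]
before [335 235   6  12  59] [np.float64(337.25), np.float64(236.5)] [[ 74.4 122.6]]
```

The side camera shows the knob moved from y=122.6 to y=83.1, which is 39.5 mm of travel. The arm is clear and at rest, so I'm handing in.

```bash
python3 -c "
from bench import ctrl
print(ctrl.hand_in())"
```

```text
the job is handed in; nothing more can be done
None
```

The board is seated in its notches and the bolt is fully in over its edge. I handed the job in at about 12 s of the 48 s allowed; no verdict was reported.

- **Board:** I pushed it along the rails with two fingertips on its trailing edge. The wrist force I read stayed at about 4 N or less. It dropped into the notches and sat level: the wrist view showed its trailing edge going from uneven to the same row all the way across.
- **Bolt:** I pushed the knob with shut fingers until the force rose to 11 N with no further travel, then withdrew and lifted clear. The side camera put the knob's travel at about 39.5 mm of 40, and the bar lies over the board.
- **Disagreements:** Just after the retreat, one wrist-camera reading put the bar tip, the knob and the board about 4–6 mm off in fixture x and y. The arm was still settling with a 0.5° tilt. The offset was much the same for all of them, so I put it down to that and relied on the side camera, which itself read the knob about 4 mm off in x both before and after.
- **Surroundings:** The wrist force reads near zero, the last pictures show nothing touching the gripper, and the things near the fixture look unmoved. I did not re-measure each loose item's position, apart from the screwdriver's red handle, which had not moved.

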